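# Slide a spacer along the rail into the corner pocket

### The job

Without picking it up, first push the loose steel spacer block straight across the loading board until its long side lies flush against the rail, then, keeping it against the rail, slide it along into the corner pocket until it is fully home against both the rail and the end stop. Only push it with the fingertips or the outside of the fingers: do not lift or tip it. Leave the brass box, the watch case and the loupe where they stand.

Things in the scene. Friction and masses are not known exactly. Their poses are not given: they have to be found in the camera images.
- board: Loading board, fixed to the bench: dark steel plate 130 mm (its x) by 260 mm (its y), 8 mm thick; origin under the plate's centre at bench height, z up. At yaw 0 (it varies by up to 0.25 rad) its x points away from the robot, its y to the robot's left. On it are a steel rail, end stop and lip, whose tops are 16, 20 and 8 mm above the plate.
- rail_face (a point): Middle of the rail's inner face, at plate height (board x +51, y 0, z +8 mm). The straight rail, 14 mm thick, runs along the whole far (+x) edge of the board.
- pocket_corner (a point): The inner corner of the pocket, where rail face and end stop face meet the plate's upper side (board x +51, y +118, z +8 mm). The end stop reaches from the rail to board x +10 mm. The pocket, between rail, end stop and lip, is 31 mm wide and open only towards -y and at the top.
- lip_end (a point): End of the straight part of the pocket's lip, on its inner face at plate height (board x +20, y +88, z +8 mm). The lip, 10 mm thick, runs from here parallel to the rail to the end stop; towards -y it flares away from the rail as a lead-in, to about y +73 mm.
- spacer: Loose steel block with a 12 mm hole down its middle, 28 mm (its x) by 40 mm (its y) by 24 mm high, 0.11 to 0.22 kg; origin at the centre of its underside. It starts flat on the open -y half of the plate, robot's side of the rail, turned up to 0.4 rad from the rail. Home in the pocket its origin is at board x +37, y +98, z +8 mm, its top 8 mm above the rail's.
- brass_box: Bystander: round brass parts box, 45 mm across, 23 mm high, loose on the bench on the robot's side of the board; origin at the centre of its underside.
- watch_case: Bystander: empty steel watch case ring, 46 x 42 x 9 mm, loose on the bench behind the rail; origin at the centre of its underside.
- loupe: Bystander: black eye loupe, 30 mm across, 31 mm high, loose on the bench beyond the end stop; origin at the centre of its underside.
Things that resemble listed ones, but are neither listed nor needed, are in the scene too. What is shaped like the spacer but green is not meant.

How it is judged:
By the outcome, as a careful person would: the job done as asked, in the order asked, and still so for the second after the job is handed in, with the robot touching nothing.
It also fails if it takes over 61 s, if anything falls off the work surface, if the arm or the gripper's body presses on something with over 40 N, if the wrist force passes 120 N, or if a joint passes its speed limit or range.

### The arm

A 6-joint arm with a two-finger parallel gripper is mounted at the origin on a cart in front of the work surface, level with it; the furniture and walls round the work are solid. World frame = base frame: x ahead of the robot, y to its left, z up, the work surface at z = 0. Lengths are in mm, angles in rad, forces in N, time in s.
With the tool pointing down it reaches from about 350 to 725 mm from the base axis. Payload 4.3 kg.
Tool frame: the origin (TCP) lies at the very end of the fingers, on their centre line; the grasp point (between the pads) lies 19 mm behind it (robot.pinch_z is the distance from the TCP to the grasp point, in mm); y points along the fingers, x is the direction in which the jaws open and shut, and the axes are right-handed (so a half turn about y gives the same grasp; the last joint's range is limited). The gripper opens to 85 mm and grips with 20 to 120 N. Pads are 22 mm wide; open, the fingers measure 114 mm over their backs; the gripper's body (76 mm by 85 mm) begins 54 mm behind the grasp point. The pads swing forward as they close: fully open they stand 13 mm farther back than shut.
Start: joints at [1.108, 0.377, 0.081, 1.274, 0, 1.46], TCP at [198.687, 539.621, 231.329] pointing down, gripper open.
Joint ranges: [-2.72, 2.72], [-0.84, 1.66], [-1.02, 1.22], [-1.77, 2.12], [-1.37, 1.28], [-3.14, 3.14]. Speed limits (rad/s): [2.57, 2.57, 3.14, 3.14, 3.14, 3.14].

### API

Orientations are given as a unit quaternion [x, y, z, w].
In Python, from bench import sensors, optics, finish_job, cut_out, robot gives the robot as it stands. The module is installed in compiled form; this text tells all that it offers.
- The arm moves only by the tool apply_moves, never from a script. Its argument "series" is a list that holds one entry, the list of rows, each a list of 5 numbers: the shift along the tool's x, y, z in mm, then the turn about the tool's y in degrees, then the gripper's target within -1 to 1 (fully open at 1, half-way at 0, shut at -1). A call has 1 to 12 rows; each row is the pose to reach, as a shift and turn from the pose commanded when the call began, along the tool's axes at that moment; what a row does not reach only later rows make up. A row lasts 1/10 s, in which the tool goes at most 50 mm and 8.59 degrees, less where a joint would pass 70% of its speed; a pose out of reach is approached as far as the arm can. A call with a gripper value outside its range is refused whole. The fingers move at their own pace and stop on an object; "grip_force" is the grip in N (left out, the last holds). Time passes only in rows, so rows that repeat a pose let the fingers close. It gives the time, the measured TCP pose, the force and the opening at its end, in the units of the state.
- sensors.observe(): the state, without advancing time (a new reading comes with each control period).
- optics.capture(name): name is "scene" or "side" or "wrist"; returns a dict with "frame" (384x512x3 uint8, red, green, blue), "fx", "fy", "cx", "cy" (pixels), "rvec" (rotation vector, rad) and "tvec" (3), from world to camera coordinates, as OpenCV has them; the wrist camera has in their place "T_tool_cam" (4x4, takes a point from camera to tool coordinates, whose origin is the TCP and whose axes are the tool frame's). Camera axes: x right, y down, z forward; pixel columns grow to the right and rows downward; lengths in mm; the calibration is good to about 2 mm. A picture is of the moment at which its call begins: read the wrist's pose just before it. There is no depth.
- finish_job(): hands the job in, once; it reports no verdict.
Trained networks look in a picture, given as the dict that the camera call returned (one of the last four; its "shot" number tells which), for a name from the list of things; names that differ only in an ending like _2 or _b are one class to them, and where a whole thing is asked for, a point or a joint stands for the part that bears it (a point fixed in the world has none). Each returns a list of dicts, best first, with "score" (0 to 1); they miss things now and then, are a little off and sometimes report something else, mostly with a low value. They report only what shows in the picture. A call takes as long as a camera call. They do not tell look-alikes from the thing itself.
- cut_out(picture, label): "region" (384x512 bool, what is visible of it) and "bbox" ([left, top, right, bottom] in pixels, round what is visible of it).
The state is a dict: "clock": time; "joints": joint angles; "qd": joint speeds; "joint_efforts": joint torques, N m; "position": TCP position; "ee_rot": TCP orientation; "ft_force": force on the tool from outside, world axes, zero at the start; "moment": the same for the moment, N m; "opening": finger opening in mm.
Only numpy, scipy, OpenCV 4.12 (cv2) and the standard library are available. Lean on these libraries where they do the work, as an engineer would, in place of code of your own. Each camera call takes 0.05 s, during which the arm holds its last target.

## Working session

There is one attempt and no reset: what is moved stays moved. The work goes in short steps, Python scripts to look and compute and a tool call to move; the robot and the scene stay as the last step left them, time stands still between calls to the robot, and variables do not carry over. Pictures are saved under pics/ and viewed, and the job is handed in when it is done.

Besides the shell and the picture viewer there is one more tool, called after "Call:" by a JSON object that holds its "method" and its "body", one argument or row to a line. apply_moves: Moves the arm, as the interface text tells. Its arguments: {"type":"object","properties":{"series":{"type":"array"},"grip_force":{"type":"number"}},"required":["series"]}

```bash
mkdir -p pics; ls; python3 - <<'E'
from bench import sensors, optics, finish_job, cut_out, robot
import cv2,numpy as np
s=sensors.observe();print(s['clock'],s['position'],s['ee_rot'],s['opening'])
for n in ['scene','side']:
    p=optics.capture(n);cv2.imwrite(f'pics/{n}0.png',p['frame'][:,:,::-1])
    print(n,p['fx'],p['fy'],p['cx'],p['cy'],p['rvec'],p['tvec'],p['shot'])
    for l in ['spacer','board','brass_box','watch_case','loupe']:
        print(l,[(round(d['score'],2),d['bbox']) for d in cut_out(p,l)])
E
```

```text
pics
0.0 [198.39578956 538.99402708 230.38388354] [ 0.58032898  0.40387173 -0.40511864 -0.57964196] 85.40035477299222
scene 457.53998798463016 457.53998798463016 254.84467900131924 191.42988799373737 [ 1.93530182 -0.91137704  0.51881058] [-318.46807178  245.78896313  646.43453079] 1
spacer [(0.89, [333.6, 219.8, 353.7, 245.1]), (0.85, [305.3, 245.4, 336.7, 268.1]), (0.75, [278.2, 264.0, 306.6, 287.7]), (0.66, [259.3, 203.6, 284.4, 229.1])]
board [(0.96, [198.0, 172.2, 319.8, 247.4]), (0.51, [257.3, 203.3, 284.0, 229.3])]
brass_box [(0.84, [183.7, 197.9, 202.4, 216.4])]
watch_case []
loupe [(0.66, [206.8, 159.9, 221.5, 180.4])]
side 436.0873653964195 436.0873653964195 258.78407580725366 186.30768810777136 [ 0.24958147 -2.68294947  1.40275709] [ 507.98874014   68.77268993 1021.27040662] 2
spacer [(0.71, [264.7, 172.6, 273.7, 185.5]), (0.67, [250.3, 145.5, 272.7, 157.7]), (0.47, [285.6, 148.8, 297.6, 164.7]), (0.43, [314.7, 154.0, 324.4, 162.9])]
board [(0.69, [210.3, 157.8, 300.4, 236.4])]
brass_box []
watch_case [(0.45, [207.5, 185.4, 224.6, 196.4])]
loupe [(0.48, [207.8, 226.4, 223.7, 246.8])]
```

```bash
python3 - <<'E'
import cv2
a=cv2.imread('pics/scene0.png')[130:310,150:390];cv2.imwrite('pics/scene0c.png',cv2.resize(a,None,fx=3.3,fy=3.3,interpolation=3))
a=cv2.imread('pics/side0.png')[120:270,170:370];cv2.imwrite('pics/side0c.png',cv2.resize(a,None,fx=4,fy=4,interpolation=3))
E
```

```text
(no output)
```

View pics/scene0.png

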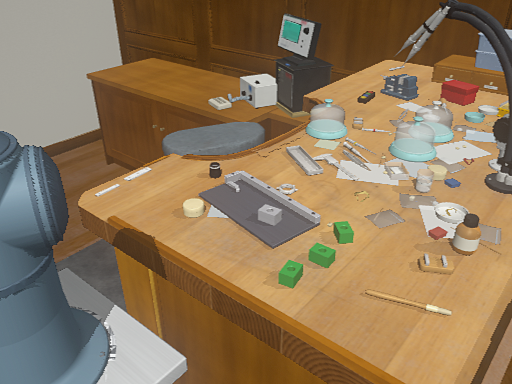

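View pics/scene0c.png

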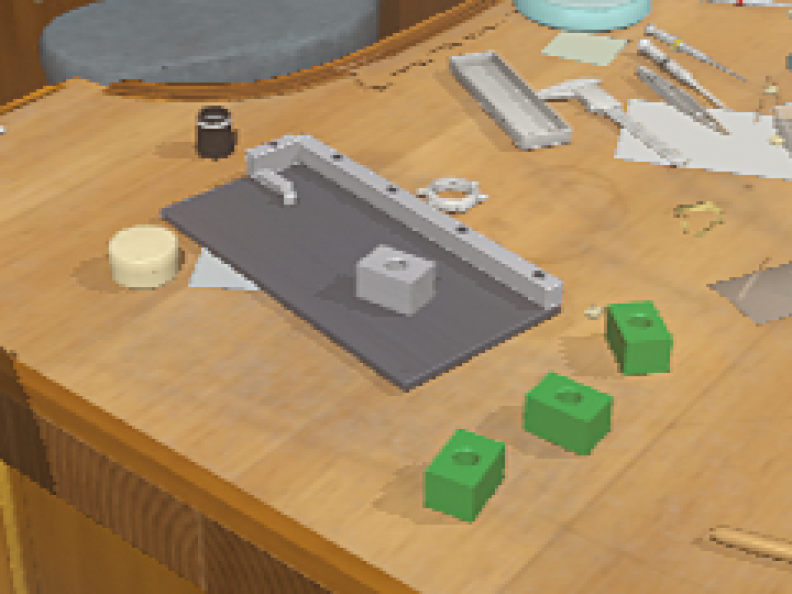

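View pics/side0c.png

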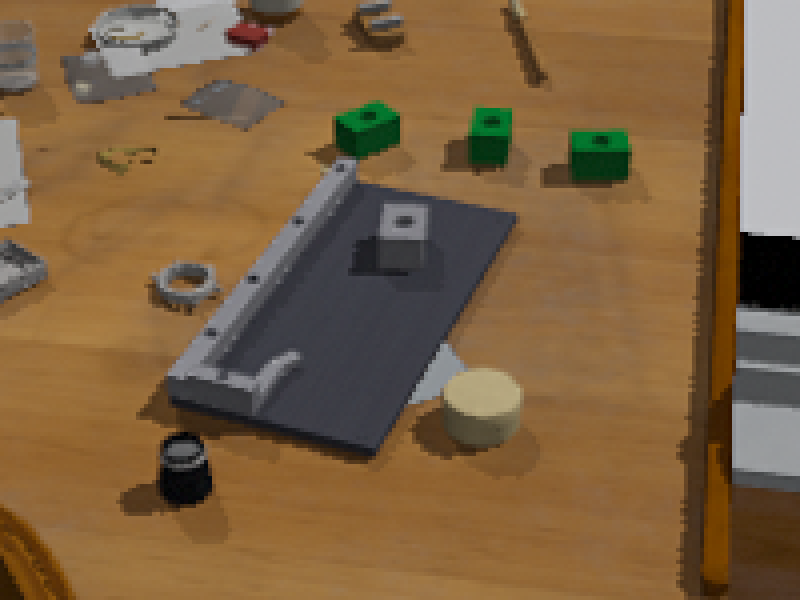

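```bash
cat > h.py <<'E'
import numpy as np,cv2
from scipy.optimize import least_squares
from scipy.spatial.transform import Rotation as R
def cam(p,s=None):
    K=np.array([[p['fx'],0,p['cx']],[0,p['fy'],p['cy']],[0,0,1.]])
    if 'T_tool_cam' in p:
        T=np.eye(4);T[:3,:3]=R.from_quat(s['ee_rot']).as_matrix();T[:3,3]=s['position']
        M=np.linalg.inv(T@np.array(p['T_tool_cam']))
        return K,M[:3,:3],M[:3,3]
    return K,cv2.Rodrigues(np.array(p['rvec'],float))[0],np.array(p['tvec'],float).ravel()
def proj(c,X):
    K,Rm,t=c;Y=(np.asarray(X,float).reshape(-1,3)@Rm.T+t)@K.T;return Y[:,:2]/Y[:,2:]
def ray(c,uv,z):
    K,Rm,t=c;d=Rm.T@np.linalg.inv(K)@np.array([uv[0],uv[1],1.]);o=-Rm.T@t
    return o+d*(z-o[2])/d[2]
def tf(pose,P):
    x,y,a=pose;P=np.asarray(P,float).reshape(-1,3);c,s=np.cos(a),np.sin(a)
    return np.c_[x+c*P[:,0]-s*P[:,1],y+s*P[:,0]+c*P[:,1],P[:,2]]
E
python3 - <<'E'
from h import *
from bench import *
ps=optics.capture('scene');pd=optics.capture('side')
cs,cd=cam(ps),cam(pd)
S=lambda u,v:(150+u/3.3,130+v/3.3)
D=lambda u,v:(170+u/4,120+v/4)
obs=[(cs,(-65,-130,8),S(404,383)),(cs,(-65,130,8),S(163,212)),(cs,(51,-130,24),S(547,289)),(cs,(65,-130,24),S(561,280)),(cs,(65,130,28),S(303,137)),(cs,(65,-130,0),S(561,308)),
(cd,(-65,-130,8),D(517,213)),(cd,(-65,130,8),D(375,448)),(cd,(65,-130,24),D(340,160)),(cd,(51,-130,24),D(355,163)),(cd,(10,130,28),D(256,388)),(cd,(65,130,28),D(170,378))]
def f(p):return np.concatenate([(proj(c,tf(p,X))-np.array(u)).ravel() for c,X,u in obs])
r=least_squares(f,[350,400,0.],loss='soft_l1');print(r.x);print(f(r.x).reshape(-1,2).round(1))
for n,c,u in [('sp',cs,S(396,265)),('sp',cd,D(404,221))]:
    w=ray(c,u,32);print(n,w, tf((0,0,-r.x[2]),w-[r.x[0],r.x[1],0]))
p=cs;print('box',ray(cs,S(145,240),23),ray(cs,S(453,180),9),ray(cs,S(215,113),31))
sp=sensors.observe();pw=optics.capture('wrist');cv2.imwrite('pics/w0.png',pw['frame'][:,:,::-1]);print(np.array(pw['T_tool_cam']).round(2),pw['fx'])
print(R.from_quat(sp['ee_rot']).as_matrix().round(3))
E
```

```text
[ 515.35590377   13.62298813 -106.99637874]
[[ 0.2  0.7]
 [-2.8 -0.2]
 [-0.2  0.4]
 [ 0.3  0.7]
 [-0.6 -2.3]
 [-0.5  2. ]
 [-0.3 -0.6]
 [ 0.6  0.1]
 [-1.1 -1.1]
 [-0.1 -0.9]
 [-0.8  0.7]
 [-1.1 -2. ]]
sp [496.52956752 -41.9582568   32.        ] [[ -8.44209051 -58.07268577  32.        ]]
sp [493.34846929 -41.03779737  32.        ] [[-11.73732418 -57.74395089  32.        ]]
box [428.33034637 111.60625924  23.        ] [639.79837767  18.38341311   9.        ] [578.25506368 192.88675369  31.        ]
[[   1.      0.      0.      0.64]
 [  -0.     -0.29    0.96 -143.42]
 [   0.     -0.96   -0.29   71.18]
 [   0.      0.      0.      1.  ]] 269.3349958318828
[[ 0.346  0.    -0.938]
 [ 0.938  0.     0.346]
 [ 0.    -1.    -0.   ]]
```

View pics/w0.png

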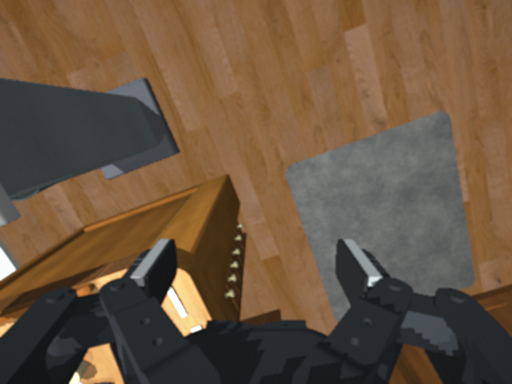

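Spacer candidates in the scene picture: the grey block on the board at (271,216), and green blocks at (344,232), (321,257) and (292,276). The grey one fits: it's steel, it's on the plate, and the green ones are ruled out. The board is at about (515,14), yaw −0.18. I'll move above it for a wrist close-up.

Call:
{"method": "apply_moves", "body": {
  "series": [
    [[-31,0,-37,-2,-1],[-62,0,-73,-4,-1],[-93,0,-109,-6,-1],[-124,0,-145,-8,-1],[-155,0,-182,-9.8,-1],[-186,0,-218,-9.8,-1],[-217,0,-255,-9.8,-1],[-248,0,-291,-9.8,-1],[-280,0,-328,-9.8,-1],[-311,0,-364,-9.8,-1],[-342,0,-400,-9.8,-1],[-373,0,-437,-9.8,-1]]
  ],
  "grip_force": 20
}}

```text
clock: 1.95
position: [480.5, 36.7, 231.6]
ee_rot: [0.543, 0.453, -0.452, -0.543]
ft_force: [0.6, 0.7, 0.3]
opening: 0.1
```

```bash
python3 - <<'E'
from h import *
from bench import *
s=sensors.observe();pw=optics.capture('wrist');cv2.imwrite('pics/w1.png',pw['frame'][:,:,::-1])
print(s['clock'],s['position'],s['opening']);print(R.from_quat(s['ee_rot']).as_matrix().round(3))
E
```

```text
1.95 [480.54522544  36.70772731 231.59244183] 0.09921796313615067
[[ 0.181  0.001 -0.983]
 [ 0.983  0.     0.181]
 [ 0.    -1.    -0.001]]
```

View pics/w1.png

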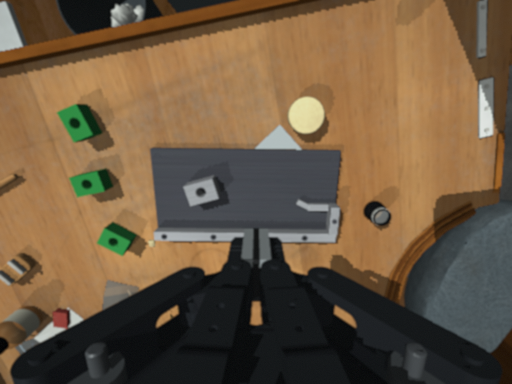

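```bash
python3 - <<'E'
import cv2
a=cv2.imread('pics/w1.png')
cv2.imwrite('pics/w1c.png',cv2.resize(a[140:250,145:345],None,fx=4,fy=4,interpolation=2))
cv2.imwrite('pics/w1s.png',cv2.resize(a[165:220,170:230],None,fx=10,fy=10,interpolation=2))
E
```

```text
(no output)
```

View pics/w1c.png

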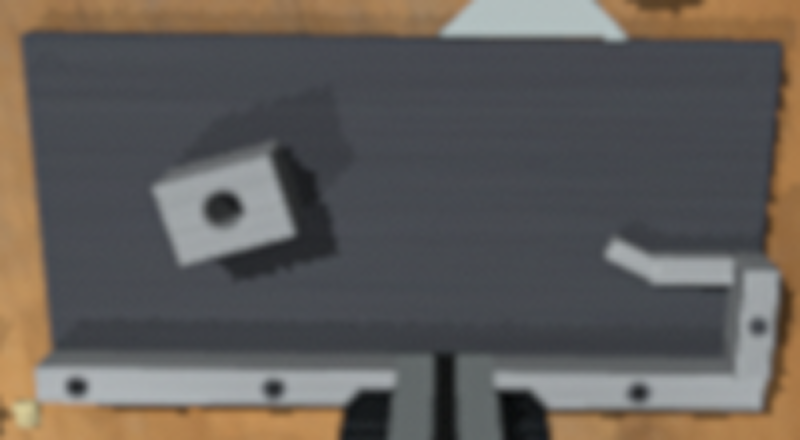

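View pics/w1s.png

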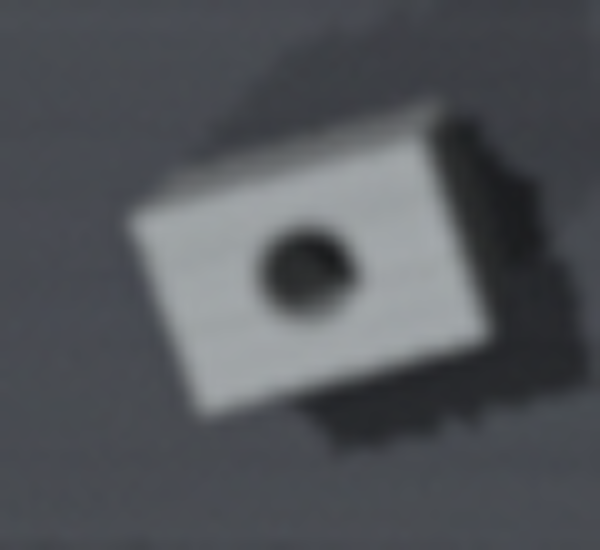

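The crop confirms it: the grey block with a hole, centred at (200,192), lies on the plate and is turned about 16° from the rail.

```bash
python3 - <<'E'
from h import *
from bench import *
s=sensors.observe();pw=optics.capture('wrist');c=cam(pw,s)
W=lambda u,v:(145+(u+.5)/4-.5,140+(v+.5)/4-.5)
obs=[((-65,-130,8),W(25,34)),((-65,130,8),W(780,42)),((51,-130,24),W(40,365)),((65,-130,24),W(38,403)),((65,130,28),W(768,410)),((10,130,28),W(780,268)),((51,-130,8),W(56,350)),((51,118,8),W(727,358)),((20,88,16),W(652,285)),((10,118,28),W(738,266))]
f=lambda p:np.concatenate([(proj(c,tf(p,X))-np.array(u)).ravel() for X,u in obs])
r=least_squares(f,[515,14,-.18],loss='soft_l1');b=r.x;print('board',b);print(f(b).reshape(-1,2).round(1))
np.save('board.npy',b)
o2=[((-14,-20,24+8),W(152,185)),((-14,20,32),W(272,152)),((14,20,32),W(296,235)),((14,-20,32),W(182,267))]
g=lambda p:np.concatenate([(proj(c,tf(p,X))-np.array(u)).ravel() for X,u in o2])
q=least_squares(g,[495,-41,0]).x;print('spacer',q,g(q).round(1))
d=tf((0,0,-b[2]),[q[0]-b[0],q[1]-b[1],0])[0];print('in board',d[:2],'yaw rel',q[2]-b[2])
t=tf((0,0,-b[2]),[s['position'][0]-b[0],s['position'][1]-b[1],0])[0];print('tcp board',t[:2])
E
```

```text
board [ 5.22410962e+02  7.77208310e+00 -1.94872355e-01]
[[-1.5  0. ]
 [ 1.7 -0.6]
 [-0.8  0.7]
 [ 0.7  0.1]
 [-0.1  1.1]
 [ 0.7  0.2]
 [-0.8 -0.2]
 [-0.9 -0.8]
 [-0.2 -0.5]
 [ 2.3  0.6]]
spacer [ 5.00881373e+02 -4.71929474e+01  8.05874471e-02] [ 0.6  0.3 -0.6  0.8 -0.1 -0.3  0.1 -0.9]
in board [-10.4785849  -58.09369184] yaw rel 0.27545980186018276
tcp board [-41.46737908  14.93067012]
```

```bash
python3 - <<'E'
from h import *
from bench import *
s=sensors.observe();pw=optics.capture('wrist');print(s['clock'],s['position'],abs(s['qd']).max() if hasattr(s['qd'],'max') else s['qd'])
a=pw['frame'][:,:,::-1].copy()
cv2.imwrite('pics/w2c.png',cv2.resize(a[140:250,145:345],None,fx=4,fy=4,interpolation=2))
import pickle;pickle.dump((s,pw),open('w2.pkl','wb'))
E
```

```text
2.05 [482.79657572  33.87874888 231.33018847] 0.08251927130201236
```

View pics/w2c.png

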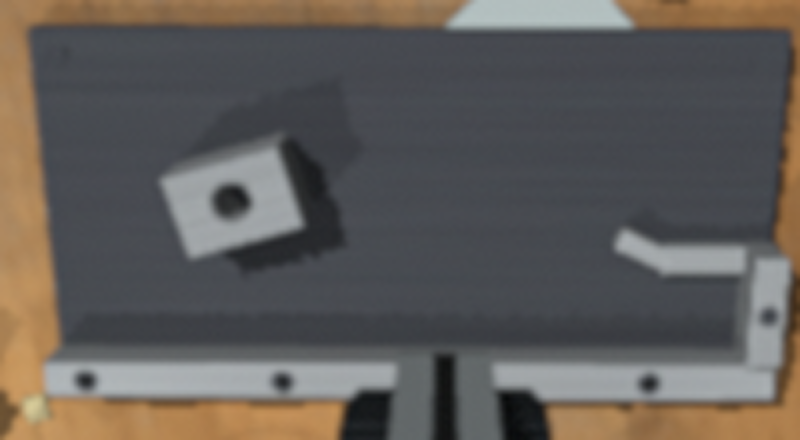

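```bash
python3 - <<'E'
from h import *
import pickle
from bench import *
s,pw=pickle.load(open('w2.pkl','rb'));c=cam(pw,s)
W=lambda u,v:(145+(u+.5)/4-.5,140+(v+.5)/4-.5)
obs=[((-65,-130,8),W(31,27)),((-65,130,8),W(790,31)),((51,-130,24),W(47,360)),((65,-130,24),W(45,397)),((65,130,24),W(775,403)),((10,130,28),W(790,256)),((51,-130,8),W(64,345)),((51,118,8),W(735,348)),((20,88,16),W(660,275)),((10,118,28),W(751,256))]
f=lambda p:np.concatenate([(proj(c,tf(p,X))-np.array(u)).ravel() for X,u in obs])
r=least_squares(f,[515,14,-.18],loss='soft_l1');b=r.x;print('board',b);print(f(b).reshape(-1,2).round(1).tolist())
np.save('board.npy',b)
o2=[((-14,-20,32),W(160,180)),((-14,20,32),W(280,144)),((14,20,32),W(304,229)),((14,-20,32),W(190,260))]
g=lambda p:np.concatenate([(proj(c,tf(p,X))-np.array(u)).ravel() for X,u in o2])
q=least_squares(g,[495,-41,0]).x;print('spacer',q,g(q).round(1))
d=tf((0,0,-b[2]),[q[0]-b[0],q[1]-b[1],0])[0];print('in board',d[:2],'yaw rel',q[2]-b[2])
# overlay on scene/side
edges=lambda X:np.array(X)
for n in ['scene','side']:
    p=optics.capture(n);cc=cam(p);a=cv2.resize(p['frame'][:,:,::-1].copy(),None,fx=3,fy=3,interpolation=2)
    for col,bb in [((0,0,255),b),((0,255,0),(515.4,13.6,-.182))]:
        for P in [[(-65,-130,8),(-65,130,8),(65,130,8),(65,-130,8)],[(51,-130,24),(65,-130,24),(65,130,24),(51,130,24)]]:
            u=((proj(cc,tf(bb,P))+.5)*3-.5).round().astype(int);cv2.polylines(a,[u.reshape(-1,1,2)],True,col,1)
    a=a[430:780,520:1020] if n=='scene' else a[400:760,560:1000]
    cv2.imwrite(f'pics/ov_{n}.png',cv2.resize(a,None,fx=1.5,fy=1.5))
s=sensors.observe();print(s['position'],s['clock'])
E
```

```text
board [ 5.17850742e+02  1.54187379e+01 -1.92094163e-01]
[[-1.4, -0.0], [1.4, -0.3], [-0.7, 0.5], [0.8, 0.2], [-0.2, -0.6], [0.6, 0.8], [-1.1, -0.3], [-0.7, -0.4], [0.0, -0.2], [1.5, 0.7]]
spacer [ 4.96876258e+02 -3.97563061e+01  8.57064879e-02] [ 0.5  0.  -0.6  1.  -0.  -0.5  0.1 -0.6]
in board [-10.0549503  -58.16452899] yaw rel 0.2778006512891621
[479.47021236  38.78162329 231.21572761] 2.2
```

View pics/ov_scene.png

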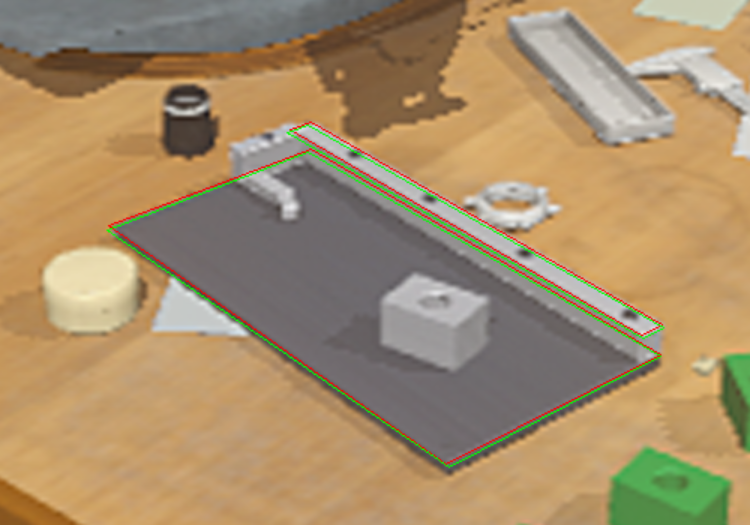

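View pics/ov_side.png

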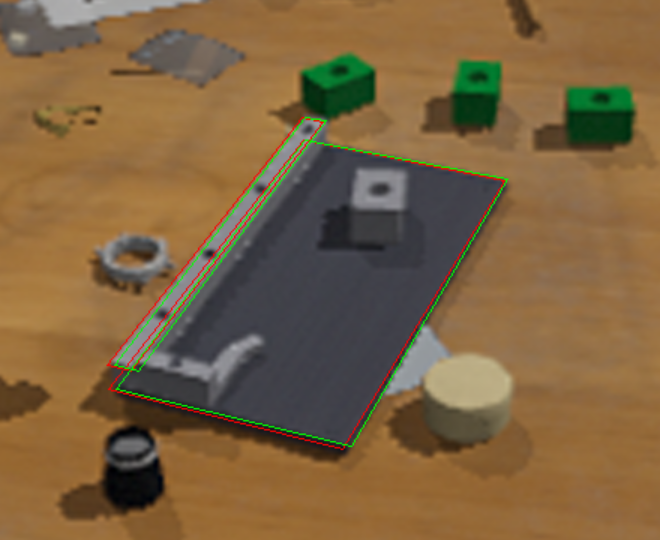

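Call:
{"method": "apply_moves", "body": {
  "series": [
    [[-20,30,3,0.5,-1],[-40,60,5,0.5,-1],[-60,90,7,0.5,-1],[-74,120,9,0.5,-1],[-74,150,9,0.5,-1],[-74,165,9,0.5,-1],[-74,170,9,0.5,-1],[-74,170,9,0.5,-1],[-74,170,9,0.5,-1],[-74,170,9,0.5,-1]]
  ]
}}

```text
clock: 3.2
position: [458.8, -32.3, 62.5]
ee_rot: [0.546, 0.451, -0.45, -0.544]
ft_force: [0.2, -0.5, -0.1]
opening: -0.2
```

```bash
python3 - <<'E'
from h import *
from bench import *
import pickle
s=sensors.observe();pw=optics.capture('wrist');print(s['clock'],s['position'],abs(s['qd']).max())
a=pw['frame'][:,:,::-1].copy()
cv2.imwrite('pics/w3.png',cv2.resize(a,(768,576),interpolation=2))
pickle.dump((s,pw),open('w3.pkl','wb'))
E
```

```text
3.2 [458.7953192  -32.33518347  62.50174603] 0.008323516219572218
```

View pics/w3.png

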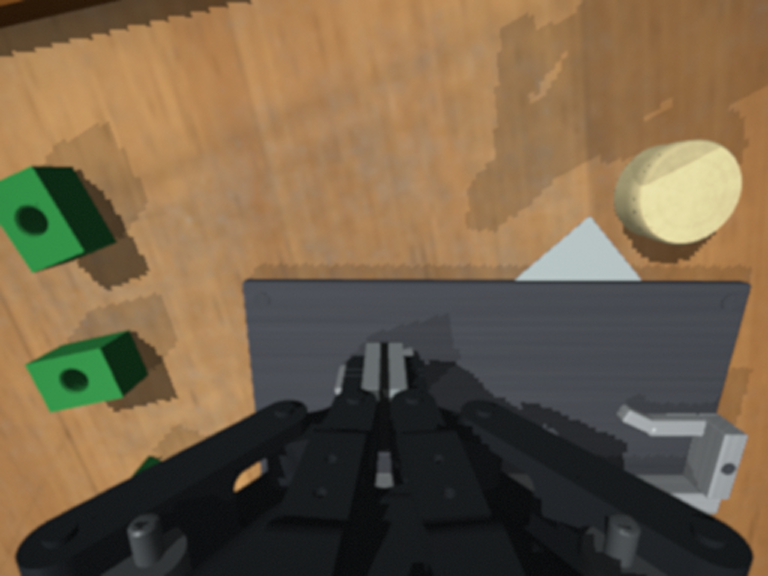

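```bash
python3 - <<'E'
from h import *
import pickle
from bench import *
s,pw=pickle.load(open('w3.pkl','rb'));c=cam(pw,s)
W=lambda u,v:((u+.5)/1.5-.5,(v+.5)/1.5-.5)
obs=[((-65,-130,8),W(246,281)),((-65,130,8),W(749,283)),((20,88,16),W(655,434)),((10,130,28),W(746,432)),((10,118,28),W(711,416))]
f=lambda p:np.concatenate([(proj(c,tf(p,X))-np.array(u)).ravel() for X,u in obs])
r=least_squares(f,[515,14,-.18],loss='soft_l1');b=r.x;print('board',b);print(f(b).reshape(-1,2).round(1).tolist())
print(R.from_quat(s['ee_rot']).as_matrix().round(3))
print('tip proj',(proj(c,[s['position']])+.5)*1.5-.5)
t=tf((0,0,-b[2]),[s['position'][0]-b[0],s['position'][1]-b[1],0])[0];print('tcp board',t[:2])
for n in ['scene','side']:
    p=optics.capture(n);a=p['frame'][:,:,::-1]
    a=a[150:270,190:350] if n=='scene' else a[130:250,200:320]
    cv2.imwrite(f'pics/a_{n}.png',cv2.resize(a,None,fx=4,fy=4,interpolation=2))
E
python3 -c "
import cv2,numpy as np
a=cv2.imread('pics/a_scene.png')[:,:];b=cv2.imread('pics/a_side.png')
a=cv2.resize(a,(450,337));b=cv2.resize(b,(337,337));cv2.imwrite('pics/a.png',np.hstack([a,b]))"
```

```text
board [ 5.16656602e+02  1.42445703e+01 -1.89707038e-01]
[[-5.1, -0.0], [1.1, -1.2], [-5.8, 0.2], [0.2, 0.2], [7.9, 10.9]]
[[ 0.189  0.002 -0.982]
 [ 0.982 -0.     0.189]
 [ 0.    -1.    -0.002]]
tip proj [[382.60552187 360.0085895 ]]
tcp board [-48.03962385 -56.65506203]
```

View pics/a.png

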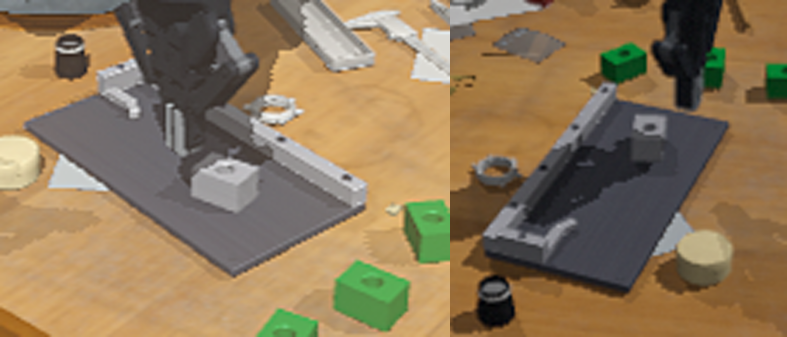

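```bash
python3 - <<'E'
from h import *
import pickle
from bench import *
s,pw=pickle.load(open('w3.pkl','rb'));c=cam(pw,s)
W=lambda u,v:((u+.5)/1.5-.5,(v+.5)/1.5-.5)
obs=[((-65,-130,8),W(246,281)),((-65,130,8),W(749,283)),((20,88,16),W(655,434)),((10,130,28),W(746,432))]
f=lambda p:np.concatenate([(proj(c,tf(p,X))-np.array(u)).ravel() for X,u in obs])
r=least_squares(f,[515,14,-.18],loss='soft_l1');b=r.x;print('board',b);print(f(b).reshape(-1,2).round(1).tolist())
b=np.array([517.,14.6,-.1905]);np.save('board.npy',b)
t=tf((0,0,-b[2]),[s['position'][0]-b[0],s['position'][1]-b[1],0])[0];print('tcp board',t[:2])
p=optics.capture('scene');cc=cam(p);a=cv2.resize(p['frame'][:,:,::-1].copy(),None,fx=4,fy=4,interpolation=2)
x,y,z=s['position']
for zz,col in((z,(0,0,255)),(18,(0,255,0))):
    P=tf(b,[(t[0]+i,t[1]+j,zz) for i,j in((-11,-14),(11,-14),(11,14),(-11,14))])
    cv2.polylines(a,[((proj(cc,P)+.5)*4-.5).round().astype(int).reshape(-1,1,2)],True,col,1)
for q in [(-10,-58,.278)]:
    w=tf(b,[[q[0],q[1],0]])[0]
    P=tf((w[0],w[1],b[2]+q[2]),[(i,j,32) for i,j in((-14,-20),(14,-20),(14,20),(-14,20))])
    cv2.polylines(a,[((proj(cc,P)+.5)*4-.5).round().astype(int).reshape(-1,1,2)],True,(255,0,255),1)
cv2.imwrite('pics/ov2.png',a[640:1040,820:1400])
print(sensors.observe()['clock'])
E
```

```text
board [ 5.17197005e+02  1.57472398e+01 -1.91279426e-01]
[[-2.9, 0.0], [3.1, -0.6], [-4.0, 0.6], [2.1, 0.7]]
tcp board [-48.26456861 -57.10716006]
3.4
```

View pics/ov2.png

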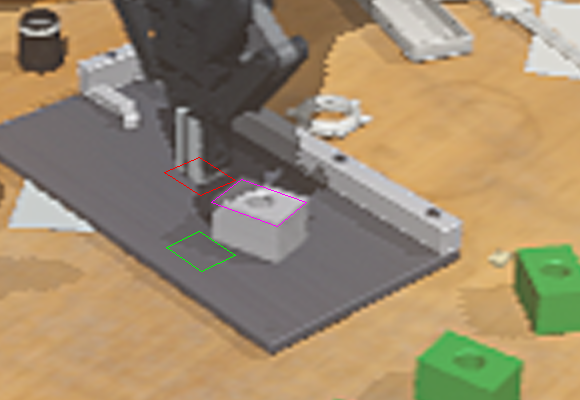

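Call:
{"method": "apply_moves", "body": {
  "series": [
    [[-1,15,0,0,-1],[-1,30,0,0,-1],[-1,40,0,0,-1],[-1,45,0,0,-1],[-1,45,-5,0,-1],[-1,45,-10,0,-1],[-1,45,-14,0,-1],[-1,45,-18,0,-1],[-1,45,-22,0,-1],[-1,45,-26,0,-1],[-1,45,-30,0,-1],[-1,45,-30,0,-1]]
  ]
}}

```text
clock: 4.6
position: [488.0, -39.5, 16.4]
ee_rot: [0.546, 0.45, -0.45, -0.545]
ft_force: [-0.6, -1.2, -0.1]
opening: 0.1
```

```bash
cat > look.py <<'E'
from h import *
from bench import *
import sys
b=np.load('board.npy');s=sensors.observe()
t=tf((0,0,-b[2]),[s['position'][0]-b[0],s['position'][1]-b[1],0])[0];print('tcp board',t[:2].round(1),'z',s['position'][2].round(1),'F board',tf((0,0,-b[2]),s['ft_force']).round(1),s['clock'])
I=[]
for n in ['scene','side']:
    p=optics.capture(n);a=p['frame'][:,:,::-1]
    a=a[160:260,190:330] if n=='scene' else a[150:250,200:310]
    I.append(cv2.resize(a,None,fx=4.5 if n=='scene' else 4,fy=4.5 if n=='scene' else 4,interpolation=2))
h=min(i.shape[0] for i in I);I=[i[:h] for i in I]
o=np.hstack(I);o=cv2.resize(o,None,fx=min(1,800/o.shape[1]),fy=min(1,800/o.shape[1]));cv2.imwrite('pics/'+sys.argv[1]+'.png',o)
E
python3 look.py b1
```

```text
tcp board [-18.2 -58.6] z 16.4 F board [[-0.3 -1.3 -0.1]] 4.6
```

View pics/b1.png

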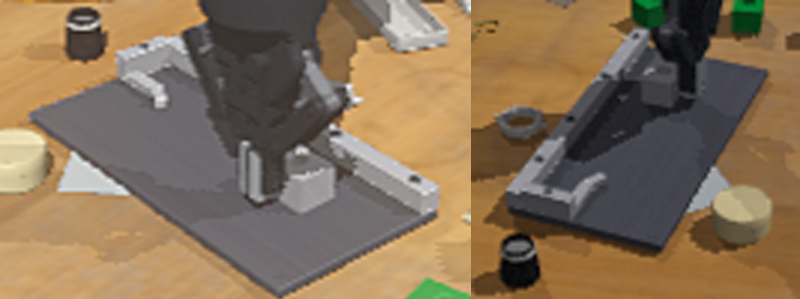

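Call:
{"method": "apply_moves", "body": {
  "series": [
    [[0,0,-4,0,-1],[0,0,-8,0,-1],[0,0,-12,0,-1],[0,0,-16,0,-1],[0,0,-19,0,-1],[0,0,-22,0,-1],[0,0,-22,0,-1]]
  ]
}}

```text
clock: 5.4
position: [509.3, -43.5, 16.4]
ee_rot: [0.545, 0.45, -0.45, -0.545]
ft_force: [0.5, 0.3, -0.5]
opening: 0.1
```

```bash
python3 look.py b2
```

```text
tcp board [  3.4 -58.5] z 16.4 F board [[ 0.5  0.4 -0.5]] 5.4
```

View pics/b2.png

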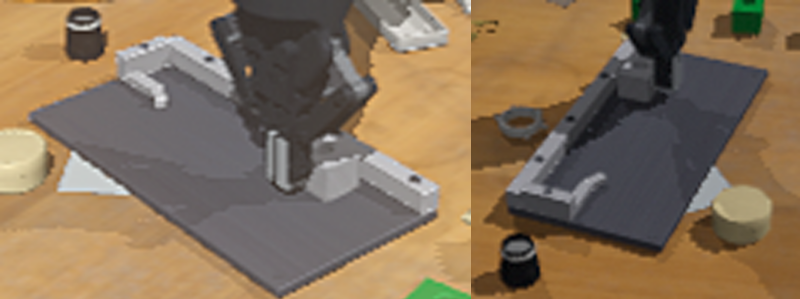

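Call:
{"method": "apply_moves", "body": {
  "series": [
    [[0,0,-2,0,-1],[0,0,-4,0,-1],[0,0,-6,0,-1],[0,0,-8,0,-1],[0,0,-8,0,-1]]
  ]
}}

```text
clock: 6.0
position: [516.3, -44.8, 16.2]
ee_rot: [-0.545, -0.45, 0.45, 0.545]
ft_force: [-1.8, 0.9, 0.4]
opening: -0.1
```

```bash
python3 look.py b3
```

```text
tcp board [ 10.6 -58.5] z 16.2 F board [[-2.   0.5  0.4]] 6.0
```

View pics/b3.png

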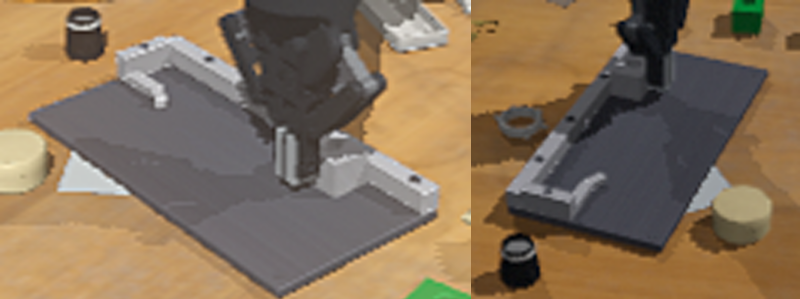

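Call:
{"method": "apply_moves", "body": {
  "series": [
    [[0,0,-1,0,-1],[0,0,-2,0,-1],[0,0,-3,0,-1],[0,0,-3,0,-1]]
  ]
}}

```text
clock: 6.5
position: [516.3, -44.8, 15.8]
ee_rot: [-0.544, -0.449, 0.451, 0.547]
ft_force: [-7.3, 1.4, 6.2]
opening: 0.2
```

```bash
python3 look.py b4;python3 - <<'E'
from bench import *
import cv2
for n in ['scene']:
    a=optics.capture(n)['frame'][175:235,235:325,::-1];cv2.imwrite('pics/b4z.png',cv2.resize(a,None,fx=8,fy=8,interpolation=2))
E
```

```text
tcp board [ 10.6 -58.5] z 15.8 F board [[-7.5 -0.   6.2]] 6.5
```

View pics/b4z.png

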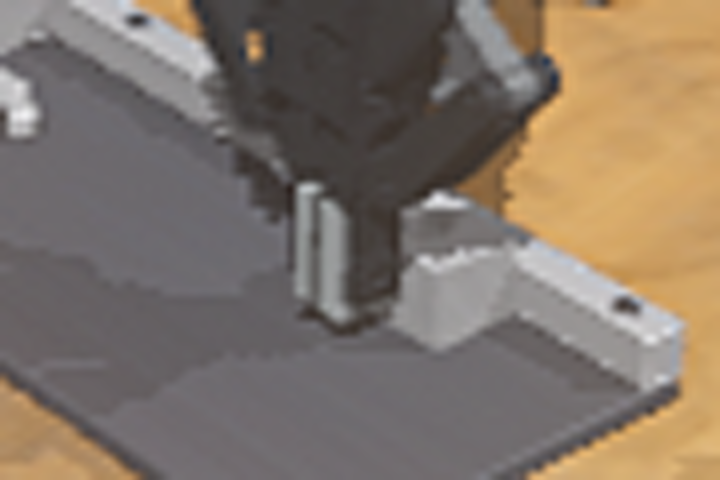

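Call:
{"method": "apply_moves", "body": {
  "series": [
    [[0,0,3,0,-1],[0,0,10,0,-1],[0,0,20,0,-1],[0,-20,28,0,-1],[0,-50,28,0,-1],[-20,-90,28,0,-1],[-40,-130,28,0,-1],[-55,-155,28,0,-1],[-55,-165,28,0,-1],[-55,-165,28,0,-1],[-55,-165,28,0,-1],[-55,-165,28,0,-1]]
  ]
}}

```text
clock: 7.85
position: [480.2, -93.1, 179.4]
ee_rot: [-0.544, -0.45, 0.451, 0.546]
ft_force: [-0.2, 0.1, -1.4]
opening: 0.1
```

```bash
python3 - <<'E'
from h import *
from bench import *
import pickle
s=sensors.observe();pw=optics.capture('wrist');print(s['clock'],s['position'],abs(s['qd']).max(),s['ft_force'])
a=pw['frame'][:,:,::-1].copy()
cv2.imwrite('pics/w4.png',cv2.resize(a,(768,576),interpolation=2))
pickle.dump((s,pw),open('w4.pkl','wb'))
E
```

```text
7.85 [480.19371106 -93.07188457 179.41826147] 0.004960732306424744 [-0.19151598  0.09587953 -1.36111641]
```

View pics/w4.png

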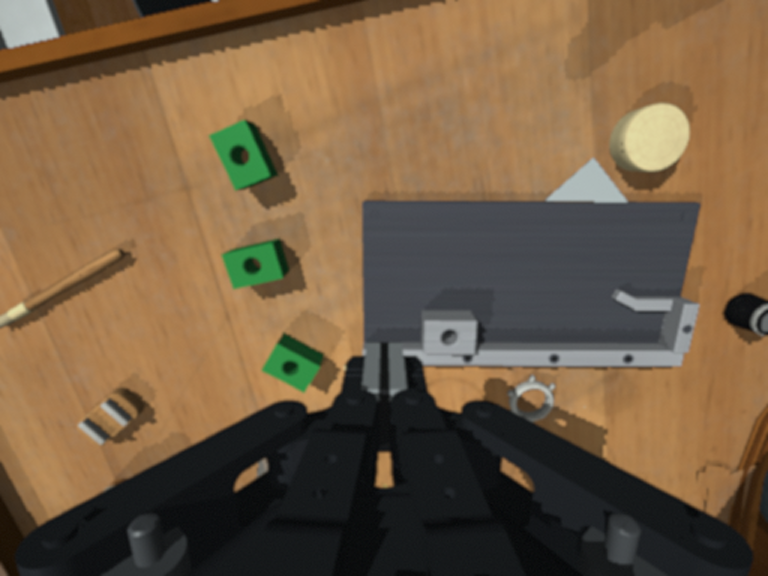

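```bash
python3 - <<'E'
import pickle,cv2
s,pw=pickle.load(open('w4.pkl','rb'))
a=pw['frame'][:,:,::-1]
cv2.imwrite('pics/w4z.png',cv2.resize(a[195:250,235:335],None,fx=8,fy=8,interpolation=2))
E
```

```text
(no output)
```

View pics/w4z.png

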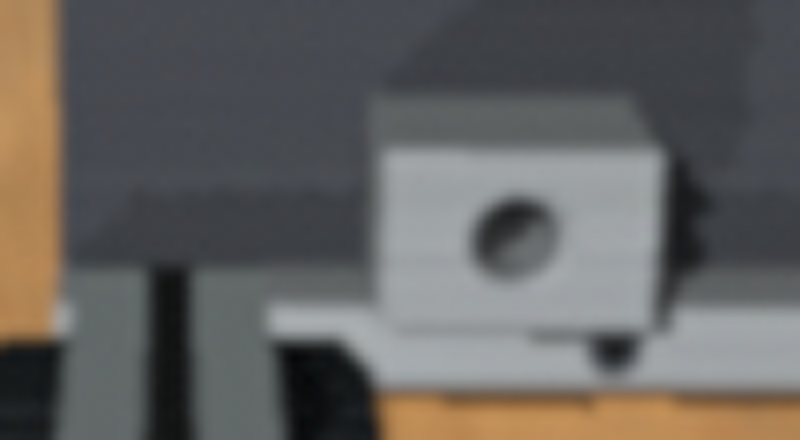

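```bash
python3 - <<'E'
from h import *
import pickle
s,pw=pickle.load(open('w4.pkl','rb'));c=cam(pw,s)
W=lambda u,v:((u+.5)/1.5-.5,(v+.5)/1.5-.5)
Z=lambda u,v:(235+(u+.5)/8-.5,195+(v+.5)/8-.5)
obs=[((-65,-130,8),W(364,201)),((-65,130,8),W(699,203)),((20,88,16),W(642,310)),((10,130,28),W(698,302)),((51,-130,24),Z(52,300)),((65,130,24),W(682,366))]
f=lambda p:np.concatenate([(proj(c,tf(p,X))-np.array(u)).ravel() for X,u in obs])
r=least_squares(f,[515,14,-.18],loss='soft_l1');b=r.x;print('board',b);print(f(b).reshape(-1,2).round(1).tolist())
o2=[((-14,-20,32),Z(378,148)),((-14,20,32),Z(666,150)),((14,20,32),Z(655,328)),((14,-20,32),Z(385,328))]
g=lambda p:np.concatenate([(proj(c,tf(p,X))-np.array(u)).ravel() for X,u in o2])
q=least_squares(g,[525,-41,-.19]).x;print(g(q).round(1))
for bb in (b,np.load('board.npy')):
  d=tf((0,0,-bb[2]),[q[0]-bb[0],q[1]-bb[1],0])[0];print('in board',d[:2],'yaw rel',q[2]-bb[2])
  t=tf((0,0,-bb[2]),[s['position'][0]-bb[0],s['position'][1]-bb[1],0])[0];print('tcp board',t[:2])
E
```

```text
board [ 5.17428716e+02  1.56017102e+01 -1.93133706e-01]
[[-1.3, -0.3], [2.2, -0.7], [-5.4, 0.2], [1.3, 0.9], [0.6, 0.4], [-0.5, -0.1]]
[ 0.9  0.4 -0.3 -0.2 -0.2 -0.2 -0.4  0.1]
in board [ 36.94219885 -61.76325789] yaw rel 0.014530629070793583
tcp board [ -15.68441981 -113.79980122]
in board [ 37.01069116 -60.79557222] yaw rel 0.011896922994909853
tcp board [ -15.75279379 -112.69333219]
```

Phase 1 is done. The block sits at board x 36.97 (flush is 37), and its yaw is within 0.01 rad of the rail. Next I'll go behind its −y end for the push along the rail.

Call:
{"method": "apply_moves", "body": {
  "series": [
    [[-3,0,-25,0,-1],[-3,30,-50,0,-1],[-3,65,-50,0,-1],[-3,100,-50,0,-1],[-3,130,-50,0,-1],[-3,150,-50,0,-1],[-3,160,-50,0,-1],[-3,163,-50,0,-1],[-3,163,-50,0,-1],[-3,163,-50,0,-1]]
  ]
}}

```text
clock: 8.9
position: [531.0, -106.8, 19.3]
ee_rot: [0.546, 0.451, -0.45, -0.545]
ft_force: [0.2, -1.0, 0.5]
opening: 0.1
```

```bash
python3 look.py c1
```

```text
tcp board [  36.7 -116.5] z 19.3 F board [[ 0.4 -0.9  0.5]] 8.9
```

View pics/c1.png

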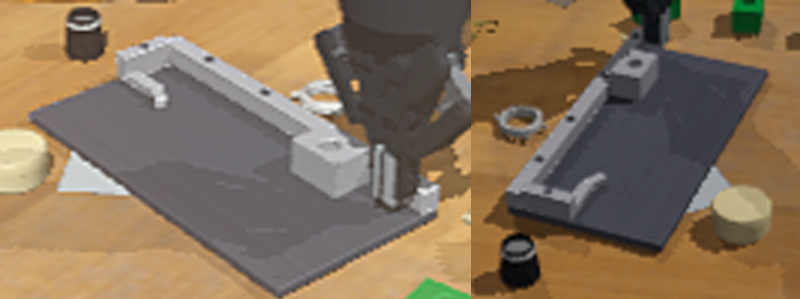

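Call:
{"method": "apply_moves", "body": {
  "series": [
    [[0,3,2,0,-1],[5,3,2,0,-1],[10,3,2,0,-1],[14,3,2,0,-1],[18,3,2,0,-1],[22,3,1.8,0,-1],[26,3,1.8,0,-1],[31,3,1.6,0,-1],[36,3,1.6,0,-1],[41,3,1.5,0,-1],[46,3,1.5,0,-1],[46,3,1.5,0,-1]]
  ]
}}

```text
clock: 10.2
position: [537.4, -60.1, 15.2]
ee_rot: [-0.545, -0.451, 0.45, 0.545]
ft_force: [0.1, 0.3, -0.5]
opening: -0.1
```

```bash
python3 look.py c2
```

```text
tcp board [ 34.1 -69.5] z 15.2 F board [[ 0.1  0.3 -0.5]] 10.2
```

View pics/c2.png

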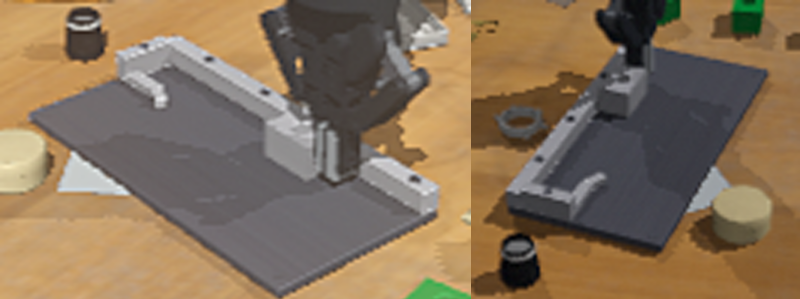

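Call:
{"method": "apply_moves", "body": {
  "series": [
    [[5,0,-0.2,0,-1],[10,0,-0.4,0,-1],[15,0,-0.6,0,-1],[20,0,-0.8,0,-1],[25,0,-1,0,-1],[30,0,-1.1,0,-1],[35,0,-1.3,0,-1],[40,0,-1.5,0,-1],[45,0,-1.6,0,-1],[50,0,-1.8,0,-1],[55,0,-2,0,-1],[55,0,-2,0,-1]]
  ]
}}

```text
clock: 11.5
position: [550.3, -6.5, 15.4]
ee_rot: [-0.545, -0.451, 0.45, 0.545]
ft_force: [0.4, 0.4, -0.7]
opening: 0.3
```

```bash
python3 look.py c3
```

```text
tcp board [ 36.7 -14.4] z 15.4 F board [[ 0.3  0.5 -0.7]] 11.5
```

View pics/c3.png

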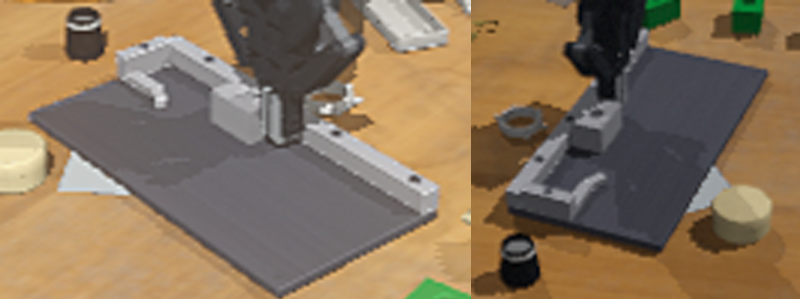

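```bash
cat > zoom.py <<'E'
from bench import *
import cv2,sys,numpy as np
n,x0,y0,x1,y1,o=sys.argv[1:];x0,y0,x1,y1=map(int,(x0,y0,x1,y1))
a=optics.capture(n)['frame'][y0:y1,x0:x1,::-1];f=min(780/(x1-x0),580/(y1-y0));cv2.imwrite('pics/'+o+'.png',cv2.resize(a,None,fx=f,fy=f,interpolation=2))
E
python3 zoom.py side 205 170 255 205 c3z
```

```text
(no output)
```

View pics/c3z.png

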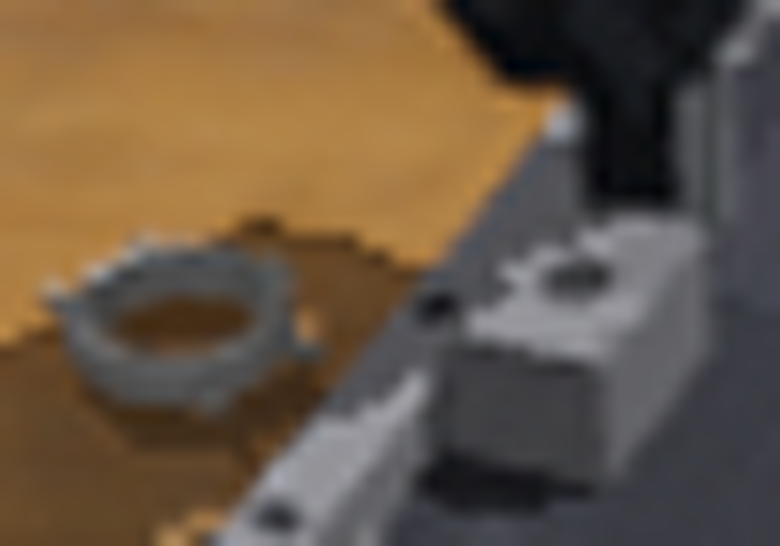

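Call:
{"method": "apply_moves", "body": {
  "series": [
    [[5,0,0,0,-1],[10,0,0,0,-1],[15,0,0,0,-1],[20,0,0,0,-1],[24,0,0,0,-1],[28,0,0,0,-1],[28,0,0,0,-1]]
  ]
}}

```text
clock: 12.35
position: [555.0, 20.9, 15.3]
ee_rot: [-0.545, -0.451, 0.45, 0.545]
ft_force: [0.5, 0.2, 0.1]
opening: -0.2
```

```bash
python3 look.py c4; python3 zoom.py side 195 175 255 220 c4z;python3 zoom.py scene 215 165 275 210 c4y
```

```text
tcp board [36.1 13.4] z 15.3 F board [[0.5 0.3 0.1]] 12.35
```

View pics/c4z.png

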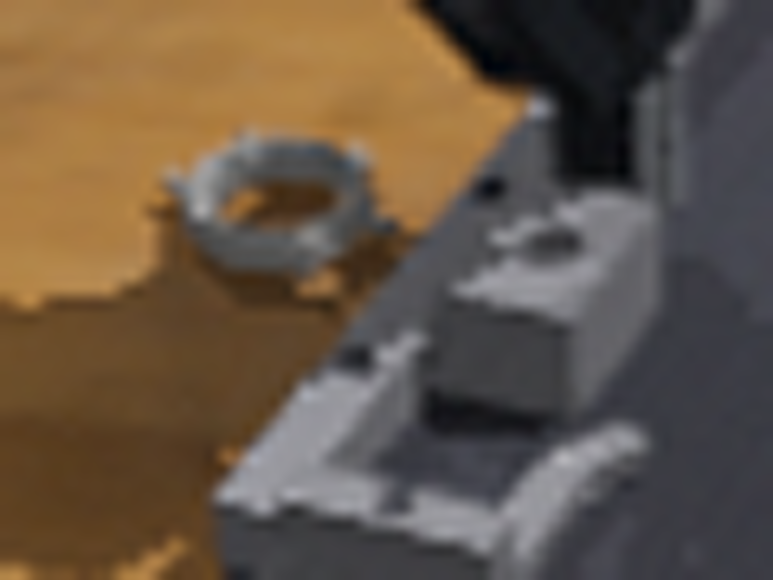

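View pics/c4y.png

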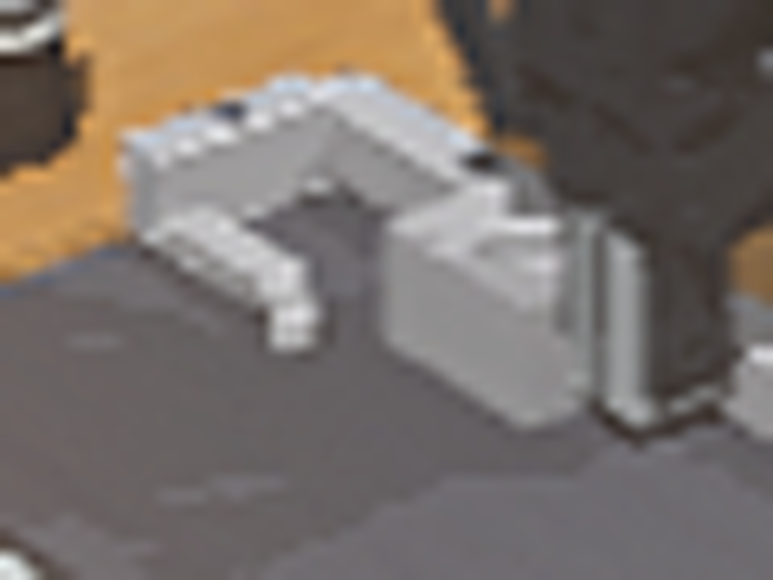

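Still flush and aligned with the pocket mouth (block top at about (236,195) in side). On into the pocket.

Call:
{"method": "apply_moves", "body": {
  "series": [
    [[4,0,0,0,-1],[8,0,0,0,-1],[12,0,0,0,-1],[16,0,0,0,-1],[20,0,0,0,-1],[24,0,0,0,-1],[28,0,0,0,-1],[32,0,0,0,-1],[36,0,0,0,-1],[40,0,0,0,-1],[43,0,0,0,-1],[43,0,0,0,-1]]
  ]
}}

```text
clock: 13.75
position: [563.2, 62.8, 15.3]
ee_rot: [-0.545, -0.451, 0.45, 0.545]
ft_force: [-0.4, 0.2, -0.8]
opening: 0.2
```

```bash
python3 look.py c5
```

```text
tcp board [36.2 56.1] z 15.3 F board [[-0.4  0.1 -0.8]] 13.75
```

View pics/c5.png

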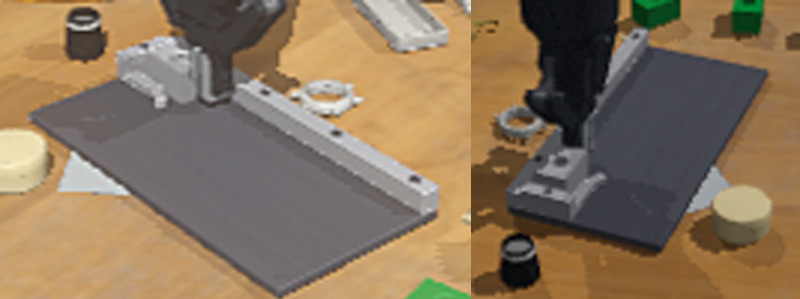

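Call:
{"method": "apply_moves", "body": {
  "series": [
    [[1,0,0,0,-1],[2,0,0,0,-1],[3,0,0,0,-1],[4,0,0,0,-1],[4,0,0,0,-1]]
  ]
}}

```text
clock: 14.35
position: [563.8, 66.2, 15.4]
ee_rot: [0.545, 0.45, -0.45, -0.545]
ft_force: [0.2, 0.0, 0.3]
opening: -0.3
```

Call:
{"method": "apply_moves", "body": {
  "series": [
    [[1,0,0,0,-1],[2,0,0,0,-1],[3,0,0,0,-1],[4,0,0,0,-1],[4,0,0,0,-1]]
  ]
}}

```text
clock: 14.85
position: [564.6, 70.3, 15.3]
ee_rot: [-0.545, -0.45, 0.45, 0.545]
ft_force: [0.0, -0.9, 2.1]
opening: 0.1
```

```bash
python3 look.py c6; python3 zoom.py side 195 180 255 225 c6z
```

```text
tcp board [36.2 63.7] z 15.3 F board [[ 0.2 -0.9  2.1]] 14.85
```

View pics/c6z.png

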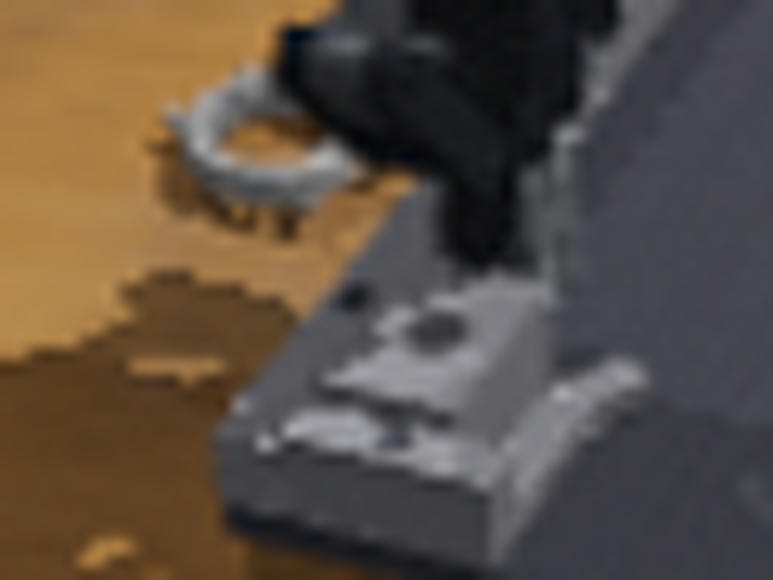

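Almost home, with the force just beginning to rise. I'll keep creeping until there is firm contact.

Call:
{"method": "apply_moves", "body": {
  "series": [
    [[1,0,0,0,-1],[2,0,0,0,-1],[2,0,0,0,-1]]
  ]
}}

```text
clock: 15.3
position: [564.6, 70.9, 15.3]
ee_rot: [0.546, 0.449, -0.451, -0.545]
ft_force: [-1.0, -4.2, 2.7]
opening: -0.1
```

```bash
python3 look.py c7
```

```text
tcp board [36.1 64.3] z 15.3 F board [[-0.2 -4.3  2.7]] 15.3
```

Call:
{"method": "apply_moves", "body": {
  "series": [
    [[1,0,0,0,-1],[2,0,0,0,-1],[2,0,0,0,-1]]
  ]
}}

```text
clock: 15.7
position: [564.6, 71.0, 15.3]
ee_rot: [0.547, 0.448, -0.452, -0.544]
ft_force: [-2.0, -10.2, 4.6]
opening: -0.2
```

```bash
python3 look.py c8
```

```text
tcp board [36.  64.4] z 15.3 F board [[  0.  -10.4   4.6]] 15.7
```

Call:
{"method": "apply_moves", "body": {
  "series": [
    [[-4,0,0,0,-1],[-12,0,0,0,-1],[-25,0,0,0,-1],[-35,-15,0,0,-1],[-45,-45,0,0,-1],[-48,-80,20,0,-1],[-48,-110,40,0,-1],[-48,-135,60,0,-1],[-48,-145,70,0,-1],[-48,-145,70,0,-1],[-48,-145,70,0,-1],[-48,-145,70,0,-1]]
  ]
}}

```text
clock: 17.0
position: [487.4, 40.0, 158.8]
ee_rot: [-0.545, -0.45, 0.451, 0.546]
ft_force: [-0.3, 0.3, -0.5]
opening: -0.3
```

```bash
python3 - <<'E'
from h import *
from bench import *
import pickle
s=sensors.observe();pw=optics.capture('wrist');print(s['clock'],s['position'],abs(s['qd']).max(),s['ft_force'])
a=pw['frame'][:,:,::-1].copy()
cv2.imwrite('pics/w5.png',cv2.resize(a,(768,576),interpolation=2))
cv2.imwrite('pics/w5z.png',cv2.resize(a[170:270,290:400],None,fx=5.8,fy=5.8,interpolation=2))
pickle.dump((s,pw),open('w5.pkl','wb'))
E
python3 look.py d1
```

```text
17.0 [487.36685555  39.96058733 158.79776422] 0.006932111339401178 [-0.27152536  0.34540052 -0.51949824]
tcp board [-34.   19.3] z 158.8 F board [[ 0.1 -0.5 -0.4]] 17.05
```

View pics/w5.png

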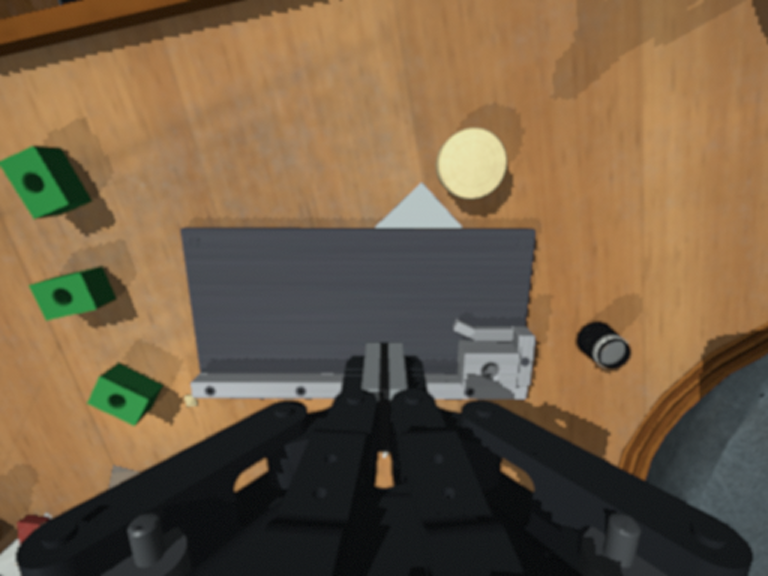

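View pics/d1.png

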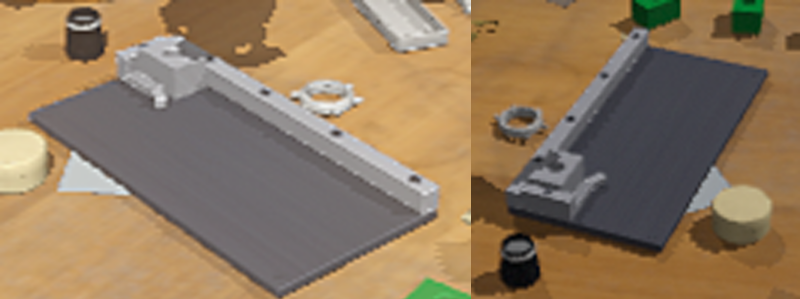

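```bash
python3 - <<'E'
import pickle,cv2
s,pw=pickle.load(open('w5.pkl','rb'))
a=pw['frame'][:,:,::-1]
cv2.imwrite('pics/w5y.png',cv2.resize(a[205:270,295:365],None,fx=8,fy=8,interpolation=2))
E
python3 zoom.py side 205 180 245 212 d2
```

```text
(no output)
```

View pics/w5y.png

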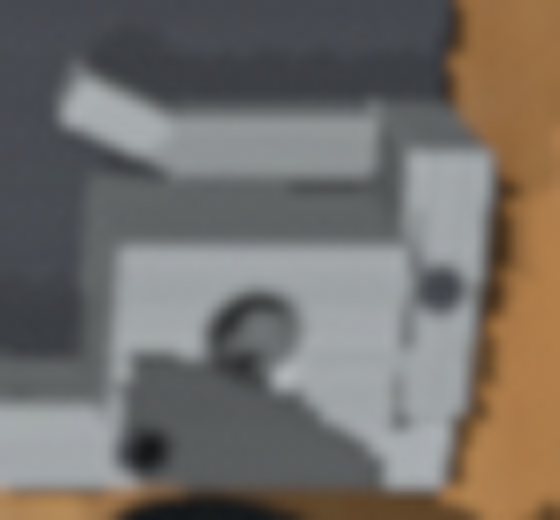

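View pics/d2.png

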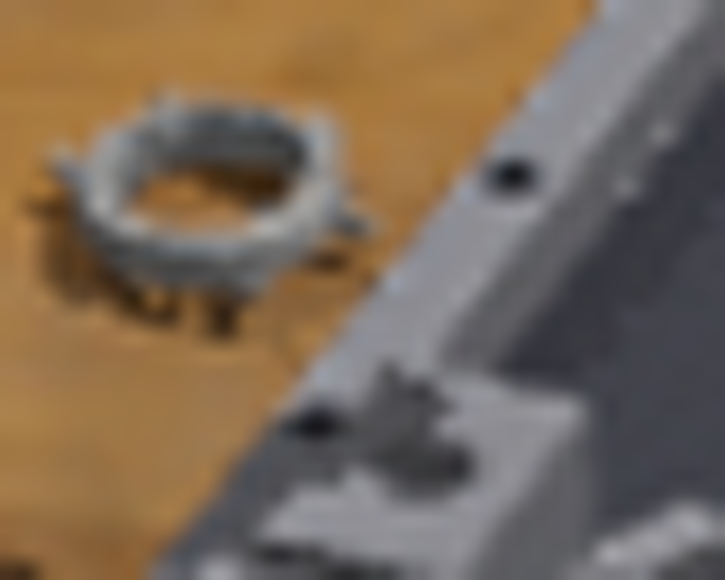

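```bash
python3 - <<'E'
from h import *
import pickle
s,pw=pickle.load(open('w5.pkl','rb'));c=cam(pw,s)
W=lambda u,v:((u+.5)/1.5-.5,(v+.5)/1.5-.5)
Z=lambda u,v:(295+(u+.5)/8-.5,205+(v+.5)/8-.5)
obs=[((-65,-130,8),W(182,228)),((-65,130,8),W(535,230)),((51,-130,24),W(192,377)),((65,-130,24),W(192,397)),((10,130,28),Z(495,150)),((10,118,28),Z(405,150)),((65,130,24),Z(448,488)),((51,0,24),W(340,377))]
def f(p):
    r=np.array([proj(c,tf(p,X))[0]-np.array(u) for X,u in obs]);r[-1,0]=0;return r.ravel()
r=least_squares(f,[517,15,-.19],loss='soft_l1');b=r.x;print('board',b);print(f(b).reshape(-1,2).round(1).tolist())
for bb in (b,np.array([517.3,15.3,-.192])):
  for n,u,z in [('nearL',Z(115,242),32),('nearR',Z(410,242),32),('hole',Z(255,333),32),('stop',Z(405,150),28)]:
    w=ray(c,u,z);print(n,tf((0,0,-bb[2]),w-[bb[0],bb[1],0])[0].round(1))
im=pw['frame'][:,:,::-1];a=cv2.resize(im,None,fx=8,fy=8,interpolation=2)
P=tf(b,[(x,y,32) for x,y in((23,78),(51,78),(51,118),(23,118))])
cv2.polylines(a,[((proj(c,P)+.5)*8-.5).round().astype(int).reshape(-1,1,2)],True,(0,0,255),1)
P=tf(b,[(x,y,28) for x,y in((10,118),(51,118),(65,130),(10,130))])
cv2.polylines(a,[((proj(c,P)+.5)*8-.5).round().astype(int).reshape(-1,1,2)],True,(0,255,0),1)
P=tf(b,[(x,y,24) for x,y in((51,-130),(65,-130),(65,130),(51,130))])
cv2.polylines(a,[((proj(c,P)+.5)*8-.5).round().astype(int).reshape(-1,1,2)],True,(255,255,0),1)
cv2.imwrite('pics/w5o.png',a[205*8:270*8,295*8:365*8])
E
```

```text
board [ 5.17095262e+02  1.54501347e+01 -1.96974040e-01]
[[-1.8, -1.0], [1.5, -0.7], [-1.4, 2.4], [0.1, -0.2], [0.4, 0.1], [0.7, 0.0], [-0.3, 0.1], [0.0, 3.1]]
nearL [22.2 77.4 32. ]
nearR [ 21.9 117.8  32. ]
hole [35.8 97.7 32. ]
stop [ 10.  117.2  28. ]
nearL [22.3 77.4 32. ]
nearR [ 22.2 117.8  32. ]
hole [36.1 97.6 32. ]
stop [ 10.3 117.3  28. ]
```

View pics/w5o.png

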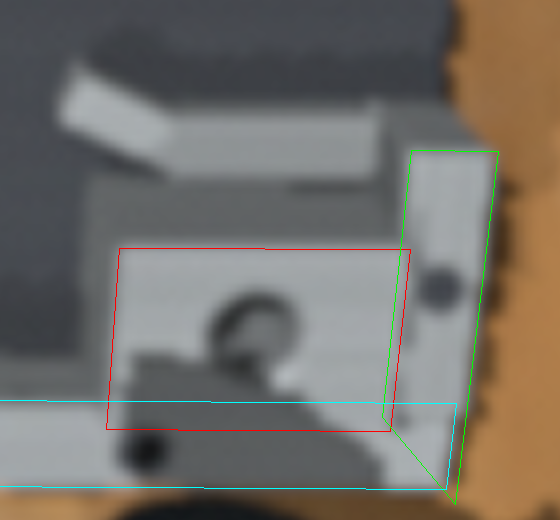

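Fully against the end stop (10 N, motion stopped). The wrist image puts the block's near edge 0.8 mm short of the rail, though that's within the measurement error. I'll make sure with a gentle nudge toward the rail, above the lip.

Call:
{"method": "apply_moves", "body": {
  "series": [
    [[20,0,-10,0,-1],[40,10,-22,0,-1],[60,30,-22,0,-1],[78,60,-22,0,-1],[78,90,-22,0,-1],[78,115,-22,0,-1],[78,130,-22,0,-1],[78,137,-22,0,-1],[78,137,-22,0,-1],[78,137,-22,0,-1]]
  ]
}}

```text
clock: 18.2
position: [524.5, 112.6, 23.8]
ee_rot: [0.545, 0.45, -0.45, -0.545]
ft_force: [0.1, 0.6, -0.9]
opening: -0.0
```

```bash
python3 look.py e1
```

```text
tcp board [-11.2  97.6] z 23.8 F board [[-0.   0.6 -0.9]] 18.2
```

View pics/e1.png

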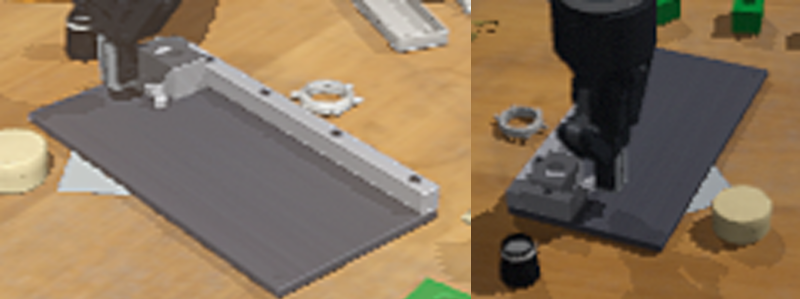

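Call:
{"method": "apply_moves", "body": {
  "series": [
    [[0,3,-4,0,-1],[0,3,-8,0,-1],[0,3,-12,0,-1],[0,3,-16,0,-1],[0,3,-18,0,-1],[0,3,-19,0,-1],[0,3,-20,0,-1],[0,3,-20,0,-1]]
  ]
}}

```text
clock: 19.1
position: [543.5, 108.8, 20.3]
ee_rot: [-0.545, -0.45, 0.45, 0.545]
ft_force: [-0.2, -0.3, 0.1]
opening: 0.0
```

```bash
python3 look.py e2
```

```text
tcp board [ 8.2 97.5] z 20.3 F board [[-0.1 -0.3  0.1]] 19.1
```

Call:
{"method": "apply_moves", "body": {
  "series": [
    [[0,0,-1,0,-1],[0,0,-2,0,-1],[0,0,-2.5,0,-1],[0,0,-2.5,0,-1]]
  ]
}}

```text
clock: 19.6
position: [545.6, 108.4, 20.2]
ee_rot: [-0.545, -0.45, 0.45, 0.545]
ft_force: [0.3, 0.1, 0.7]
opening: -0.4
```

```bash
python3 look.py e3
```

```text
tcp board [10.3 97.5] z 20.2 F board [[0.3 0.1 0.7]] 19.6
```

Call:
{"method": "apply_moves", "body": {
  "series": [
    [[0,0,-1,0,-1],[0,0,-2,0,-1],[0,0,-2,0,-1]]
  ]
}}

```text
clock: 20.0
position: [546.3, 108.2, 20.0]
ee_rot: [-0.544, -0.45, 0.451, 0.546]
ft_force: [-5.7, 0.8, 3.3]
opening: -0.1
```

```bash
python3 look.py e4
```

```text
tcp board [11.1 97.4] z 20.0 F board [[-5.8 -0.3  3.3]] 20.0
```

Call:
{"method": "apply_moves", "body": {
  "series": [
    [[0,0,3,0,-1],[0,0,10,0,-1],[0,0,20,0,-1],[0,-20,25,0,-1],[-15,-50,35,0,-1],[-40,-90,45,0,-1],[-60,-120,45,0,-1],[-78,-140,45,0,-1],[-78,-140,45,0,-1],[-78,-140,45,0,-1],[-78,-140,45,0,-1]]
  ]
}}

```text
clock: 21.2
position: [488.0, 40.4, 159.1]
ee_rot: [-0.545, -0.45, 0.451, 0.546]
ft_force: [0.6, 0.6, 0.2]
opening: -0.1
```

```bash
python3 - <<'E'
from h import *
from bench import *
s=sensors.observe();pw=optics.capture('wrist');c=cam(pw,s);print(s['clock'],s['position'],abs(s['qd']).max())
a=cv2.resize(pw['frame'][:,:,::-1],None,fx=8,fy=8,interpolation=2)
b=np.array([517.1,15.45,-.195])
for P,col in (([(x,y,32) for x,y in((23,78),(51,78),(51,118),(23,118))],(0,0,255)),([(x,y,24) for x,y in((51,-130),(65,-130),(65,130),(51,130))],(255,255,0))):
    cv2.polylines(a,[((proj(c,tf(b,P))+.5)*8-.5).round().astype(int).reshape(-1,1,2)],True,col,1)
cv2.imwrite('pics/f1.png',a[205*8:270*8,290*8:365*8])
E
python3 look.py f2
```

```text
21.2 [487.96467236  40.44537668 159.06206915] 0.011424212800569827
tcp board [-33.6  20. ] z 158.9 F board [[ 0.6 -0.9  0.1]] 21.25
```

View pics/f1.png

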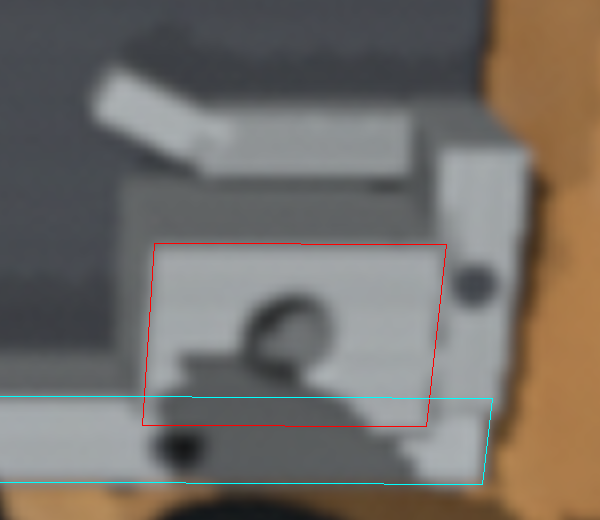

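View pics/f2.png

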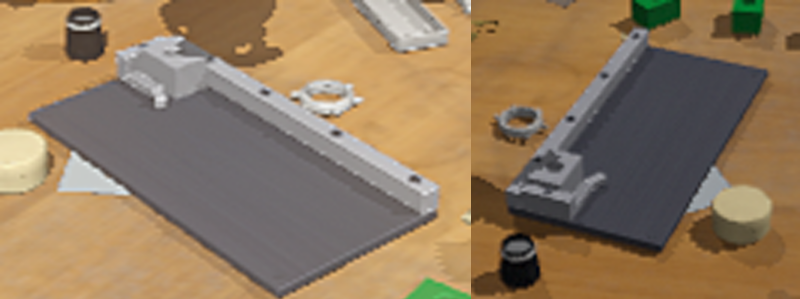

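The red home outline matches the block's top to within a pixel. The box, watch case and loupe haven't moved, and the arm is clear of everything. Handing in.

```bash
python3 -c "
from bench import *
print(finish_job())"
```

```text
the job is handed in; nothing more can be done
None
```

The steel spacer is home in the corner pocket, against both the rail and the end stop. I handed the job in at about 21 s of the 61 s allowed.

**How it was done:** With the fingers shut, I first pushed the block straight across until it was flush with the rail. The wrist image then gave its board x as 37.0 mm and its yaw as about 0.01 rad. I then slid it along the rail into the pocket until it stopped dead against the end stop, at about 10 N. It was never gripped or lifted.

**Check that disagreed:** After the slide, one wrist measurement put the block's near edge about 0.8 mm off the rail, which is within the calibration error. To be sure, I gave it a light push toward the rail from above the lip, and it met resistance at about 6 N.

**Last checks:** In the final wrist picture the expected home outline matches the block's top to about a pixel, roughly 1 mm. I did not repeat the push toward the end stop after the nudge. The brass box, watch case and loupe look unmoved in the scene and side pictures, and the arm was clear of everything.

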